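Push a mounted specimen out of the microscope block and file it

ROBOT

A 6-joint arm with a two-finger parallel gripper is mounted at the origin on the work surface. World frame = base frame: x ahead of the robot, y to its left, z up, the work surface at z = 0. Lengths are in m, angles in rad, forces in N, time in s.
With the tool pointing down it reaches from about 0.325 to 0.775 m from the base axis. Payload 5.5 kg.
Tool frame: the origin (TCP) lies at the very end of the fingers, on their centre line; the grasp point (between the pads) lies 19 mm behind it; z points along the fingers, y is the line along which they close (so a half turn about z gives the same grasp; the last joint's range is limited). The gripper opens to 85 mm and grips with 20 to 120 N. Pads are 22 mm wide; open, the fingers measure 114 mm over their backs; the gripper's body (76 mm by 85 mm) begins 54 mm behind the grasp point. The pads swing forward as they close: fully open they stand 13 mm farther back than shut.
Start: joints at [-1.24, 0.091, 1.231, -0, 1.82, -0.057], TCP at [0.227, -0.555, 0.231] pointing down, gripper open.
Joint ranges: [-2.87, 2.87], [-0.86, 2.18], [0.17, 2.46], [-1.51, 4.65], [0.06, 2.69], [-2.65, 2.65]. Speed limits (rad/s): [2.57, 2.57, 3.01, 3.14, 3.14, 3.14].

INTERFACE

Orientations are given as a unit quaternion [w, x, y, z].
In Python, from cell import bot gives the robot as it stands.
- The arm moves only by the shell command python3 -m handwheel 'ROWS' [FORCE]. ROWS is JSON, a list of rows, each a list of 3 entries, a list of its own where there are three numbers: the shift along the world's x, y, z in mm, then the turn about the world's z in rad, then the gripper command: -1 is shut, 1 is fully open, values between are in proportion. In form: [[[tx, ty, tz], twist, grip], ...]. A call has 1 to 20 rows; each row is the pose to reach, as a shift and turn from the pose commanded when the call began; what a row does not reach only later rows make up. A row lasts 1/8 s, in which the tool goes at most 62.5 mm and 10.7 degrees, less where a joint would pass 70% of its speed; a pose out of reach is approached as far as the arm can. A call with a gripper value outside its range is refused whole. The fingers move at their own pace and stop on an object; FORCE is the grip in N (left out, the last holds). Time passes only in rows, so rows that repeat a pose let the fingers close. It gives the time, the measured TCP pose, the force, the opening and the grip force at its end, in the units of the state.
- bot.get_obs(): the state, without advancing time (a new reading comes with each control period).
- bot.read_camera(name): name is "scene" or "top" or "wrist"; returns the picture (480x640x3 uint8, red, green, blue); there is no depth.
- bot.calibration(name): a dict with "intrinsics" (3x3 intrinsics, pixels), "rvec" (rotation vector, rad) and "tvec" (3), from world to camera coordinates, as OpenCV has them; the wrist camera has in their place "hand_eye" (4x4, takes a point from camera to tool coordinates, whose origin is the TCP and whose axes are the flange's). Camera axes: x right, y down, z forward; pixel columns grow to the right and rows downward; lengths in m; the calibration is good to about 2 mm. A picture is of the moment at which its call begins: read the wrist's pose just before it. calibration takes no time and is no camera call.
- bot.close_job(): hands the job in; it is judged then, once.
The state is a dict: "t": time; "qpos": joint angles; "qd": joint speeds; "joint_efforts": joint torques, N m; "tcp_pos": TCP position; "ee_rot": TCP orientation; "force": force on the tool from outside, world axes, zero at the start; "torque": the same for the moment, N m; "opening": opening from 0.0 (shut) to 1.0 (fully open); "gripper_force": force on a finger pad.
Only numpy, scipy, OpenCV 4.12 (cv2) and the standard library are available. Lean on these libraries where they do the work, as an engineer would, in place of code of your own. Each camera call takes 0.05 s, during which the arm holds its last target. There are 200 camera calls.

TASK

The round resin specimen is stuck in the microscope's specimen block, sunk too deep to grip: take the cranked push-out tool by its leaning handle, feel for the access hole under the block with its pin, and push the specimen up until it stands well proud and stays so. Stand the tool back on the table on its foot, clear of the microscope, then draw the specimen out and stand it, same face up, in the empty cell of the white tray. Leave the two filed specimens, the loupe and the jar where they are.

Things in the scene. Friction and masses are not known exactly. Their poses are not given: they have to be found in the camera images.
- microscope: Fixed boom-stand microscope; origin on the table straight below the recess's axis, z up, -x its open front (to the robot). Aluminium block 64 (x) by 124 (y) mm, a bridge on two side walls (inner faces y = +-50): underside z = 90, top z = 127 mm; open below at front and back, over a 10 mm base plate, x = -60 to 240, y = +-95. Steel post, 16 mm radius, 440 high, at x = 205, y = 60
- recess (a point): centre of the recess's mouth, on the block's top face; axes as the microscope's. The recess is a round 31 mm bore, 31 mm deep (floor 96 mm above the table), closed below by a 6 mm backing plate that has the access hole
- underside (a point): point of the block's underside on the recess's axis, 90 mm above the table; axes as the microscope's. The access hole, 13 (x) by 18 (y) mm through the 6 mm backing plate, was clamped on carelessly: its centre is at y = 0 but anywhere from x = -6 to +6 mm of here, and cannot be seen or read, only felt with the pin
- catches (a point): level of two spring catches in the bore's +-x walls, 23 mm above its floor. They hold the specimen by friction (about 4 to 10 N to move it) and keep it at any height it is pushed to, up to about 21 mm of lift; beyond that it is free and drops back
- lens (a point): centre of the lens's lower end, 24 mm radius, 237 mm above the table. Above it the head (x = 14 mm and beyond from the recess's axis, |y| under 43, z = 285 to 441). They overhang the recess from behind, so a gripper standing upright over the recess would hit them: come in from the front, leaning back about 25 to 40 degrees
- puck: the specimen in the block: grey resin cylinder 30 mm in diameter and 30 mm high, 30 g, thin red-brown sliver in its top face. Origin at the centre of its underside, z up. At the start it sits on the bore's floor with its top 1 mm below the block's top
- poker: loose steel push-out tool, 280 g, standing on its foot; origin on the foot's underside straight below the pin, z up. Foot x = +12 to -100, 36 wide, 10 mm thick. Black handle 22 by 18 mm (18 along y), 100 mm long, rises from x = -50, z = 6, leaning 20 degrees back to -x
- poker_tip (a point): round top of the tool's upright pin (8 mm diameter), 39 mm above the foot's underside. The pin stands on a collar (18 mm diameter) whose top is at 16 mm: pushed up until the collar meets the block's underside, the pin has lifted the specimen by 17 mm (16 mm proud of the block)
- poker_grip (a point): point on the handle's centre line, 70 mm up along it (x = -73.9, z = 71.8 in the tool's frame), a good place to grip; the flat +-y sides can be pinched at any lean; axes as the tool's, not leaning
- tray: fixed white tray 186 (x) by 66 (y) mm, rim 12 mm high, inner floor at z = 3 mm, walls 3 mm, divided into three cells in a row along x, centres at x = -61, 0, +61 mm, each 58 by 60 mm. Origin at the centre of its underside
- pad: thin cork disc, 42 mm in diameter, that lies on the floor of the tray's empty cell, at its centre
- stored1: filed specimen, same resin cylinder 30 by 30 mm, standing in another cell of the tray; origin at the centre of its underside
- stored2: second filed specimen, as the first, in the remaining cell
- loupe: black loupe, 42 mm in diameter, 46 mm high, standing on the table; origin at the centre of its underside
- jar: small amber glass jar, 48 mm in diameter, 70 mm high, standing on the table; origin at the centre of its underside
There are look-alikes about, which are no part of the job. Leave any green or orange look-alike of the puck alone.

How it is judged:
On the way, in this order (a step that is already met when the one before it is completed fails the run):
1. the specimen is pushed up at least 11 mm by the tool's pin, not by the fingers (z of puck in the frame of recess between -0.02 and 0 m and contact force between poker and puck above 0.2 N and contact force between the fingers and puck below 0.1 N), for 0.1 s.
2. the tool stands on its foot on the table, clear of the microscope and let go, while the specimen stays proud in the block (height (world z) of poker below 0.006 m and angle between poker's own z axis and vertical below 0.1 rad and contact force between each of the fingers, microscope and poker below 0.1 N and z of puck in the frame of recess between -0.022 and 0 m and horizontal distance between puck and recess below 0.005 m), for 0.1 s.
3. the specimen is drawn out of the block with the fingers (z of puck in the frame of recess above 0.003 m and contact force between the fingers and puck above 0.5 N), for 0.1 s.
At the end, for the whole second after the job is handed in: The specimen stands face up (within 0.1 rad) on the floor of the tray's empty cell, its axis within 22 mm of the cork disc's centre, at rest and released; the push-out tool stands on its foot on the table (within 0.1 rad), not touching the microscope, at rest and released (horizontal distance between puck and pad below 0.022 m and z of puck in the frame of tray below 0.006 m and angle between each of puck, poker's own z axis and vertical below 0.1 rad and linear speed of each of puck, poker below 0.02 m/s and contact force between the fingers and puck below 0.1 N and height (world z) of poker below 0.006 m and contact force between microscope and poker below 0.1 N).
It fails at once if a filed specimen, the loupe or the jar is moved more than 25 mm (distance of any of stored1, stored2, loupe, jar from where it was at the start of the episode above 0.025 m).
It also fails if it takes over 72 s, if anything falls off the work surface, if the arm or the gripper's body presses on something with over 40 N, if the wrist force passes 120 N, or if a joint passes its speed limit or range.

## Working session

There is one attempt and no reset: what is moved stays moved. The work goes in short steps, Python scripts to look and compute and a shell command to move; the robot and the scene stay as the last step left them, time stands still between calls to the robot, and variables do not carry over. Pictures are saved under pics/ and viewed, at most 13 in all, crops included, and the job is handed in when it is done.

```bash
mkdir -p pics; ls
python3 - <<'E'
from cell import bot
import cv2, numpy as np
print(bot.get_obs())
for n in ("scene","top","wrist"):
    im=bot.read_camera(n); cv2.imwrite(f"pics/{n}0.png",im[:,:,::-1]); print(n,bot.calibration(n))
E
```

```text
pics
{'t': 0.0, 'qpos': array([-1.23972623e+00,  9.18702813e-02,  1.23191708e+00,  1.37064948e-07,
        1.81980576e+00, -5.67030570e-02]), 'qd': array([ 5.12081688e-04, -7.13782378e-04, -2.66061037e-05,  1.05177999e-03,
       -9.48486001e-04, -1.27777481e-03]), 'joint_efforts': array([ 1.52567532e-03, -4.58724618e+01, -4.18024457e+01,  1.66676791e-04,
        1.15136459e-02, -2.82869962e-05]), 'tcp_pos': array([ 0.22677792, -0.55517559,  0.23012643]), 'ee_rot': array([-9.90843529e-04,  9.81262311e-01,  1.92674015e-01, -1.36719494e-04]), 'force': array([-0.24215162,  0.02859339,  1.38414879]), 'torque': array([-6.31720850e-02, -8.89820448e-05,  4.69155592e-02]), 'gripper_force': 0.0, 'opening': 1.0031009200897996}
scene {'intrinsics': array([[558.38531357,   0.        , 328.01572533],
       [  0.        , 558.38531357, 237.92670429],
       [  0.        ,   0.        ,   1.        ]]), 'rvec': array([ 1.14000099,  2.17149943, -1.1016125 ]), 'tvec': array([ 0.34934889, -0.1274074 ,  1.43008765])}
top {'intrinsics': array([[555.1989058 ,   0.        , 307.28324971],
       [  0.        , 555.1989058 , 245.0245378 ],
       [  0.        ,   0.        ,   1.        ]]), 'rvec': array([ 2.12558968, -2.12192884,  0.21501679]), 'tvec': array([-0.00942205,  0.62187018,  1.15245418])}
wrist {'intrinsics': array([[397.62587797,   0.        , 314.75229575],
       [  0.        , 397.62587797, 235.26979214],
       [  0.        ,   0.        ,   1.        ]]), 'hand_eye': array([[-6.94384332e-04, -9.55353451e-01, -2.95464553e-01,
         7.51584971e-02],
       [ 9.99999758e-01, -6.49096699e-04, -2.51358046e-04,
         7.29227076e-04],
       [ 4.83507107e-05, -2.95464656e-01,  9.55353670e-01,
        -1.43275515e-01],
       [ 0.00000000e+00,  0.00000000e+00,  0.00000000e+00,
         1.00000000e+00]])}
```

View pics/top0.png

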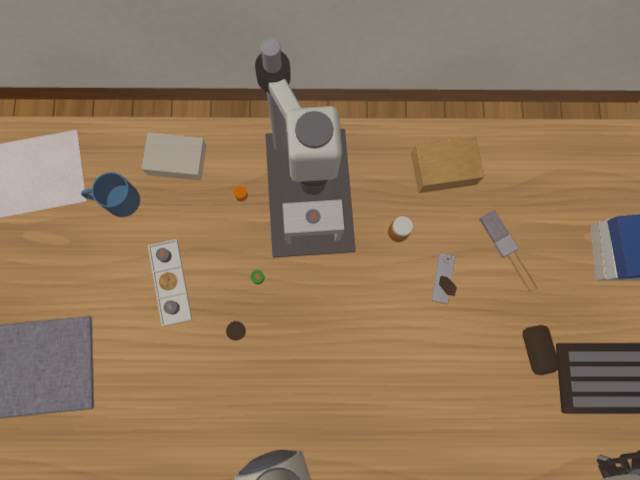

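View pics/scene0.png

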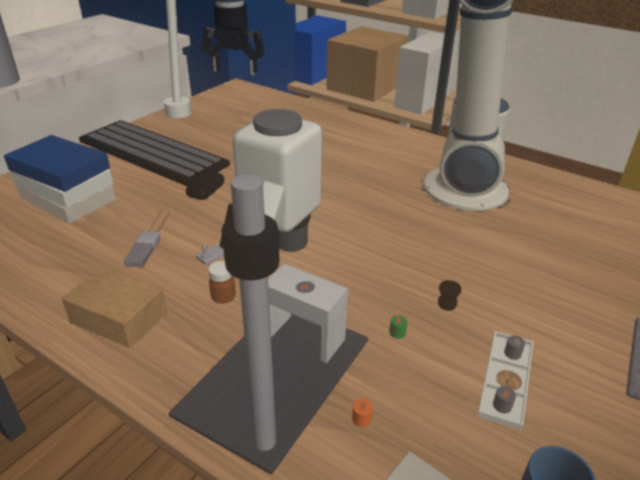

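```bash
cat > h.py <<'E'
from cell import bot
import cv2, numpy as np
def cam(n):
    c=bot.calibration(n)
    K=c["intrinsics"]
    if n=="wrist":
        from scipy.spatial.transform import Rotation as R
        o=bot.get_obs(); q=o["ee_rot"]; Rt=R.from_quat([q[1],q[2],q[3],q[0]]).as_matrix()
        H=c["hand_eye"]; return K, Rt@H[:3,:3], Rt@H[:3,3]+o["tcp_pos"]
    Rm=cv2.Rodrigues(c["rvec"])[0]; return K,Rm.T,-Rm.T@c["tvec"]
def ray(C,u,v):
    K,R,o=C; d=R@np.linalg.solve(K,[u,v,1.]); return o,d/np.linalg.norm(d)
def onz(C,u,v,z):
    o,d=ray(C,u,v); return o+d*(z-o[2])/d[2]
def proj(C,p):
    K,R,o=C; a=K@(R.T@(np.asarray(p)-o)); return a[:2]/a[2]
def two(r1,r2):
    A=sum(np.eye(3)-np.outer(d,d) for o,d in (r1,r2)); b=sum((np.eye(3)-np.outer(d,d))@o for o,d in (r1,r2)); return np.linalg.solve(A,b)
def shot(n,name):
    C=cam(n); im=bot.read_camera(n)[:,:,::-1].copy(); cv2.imwrite(f"pics/{name}.png",im); return C,im
E
python3 - <<'E'
from h import *
np.set_printoptions(precision=4,suppress=True)
T=cam("top");S=cam("scene"); print("topcam",T[2],"scenecam",S[2])
print("puck",onz(T,313,216,.126),two(ray(T,313,216),ray(S,305,287)))
print("plate corners",[onz(T,*p,.01)[:2] for p in ((266,131),(345,129),(354,253),(272,256))])
print("block top corners",[onz(T,*p,.127)[:2] for p in ((283,206),(342,201),(344,228),(284,234))])
print("lens bottom front edge", onz(T,314,194,.237),"scene lens", [onz(S,*p,.237) for p in ((292,248),(308,238))])
print("pad",onz(T,168,281,.003),"st",onz(T,164,255,.033),onz(T,171,308,.033))
print("poker foot",[onz(T,*p,.01)[:2] for p in ((439,254),(453,257),(445,302),(433,299))],"pin",onz(T,448,259,.039),onz(T,447,286,.09))
print("jar",onz(T,402,226,.07),"loupe",onz(T,236,331,.046))
im=cv2.imread("pics/top0.png"); a=cv2.resize(im[230:320,400:490],None,fx=5,fy=5,interpolation=2); b=cv2.resize(im[165:255,255:365],None,fx=4,fy=5,interpolation=2)
s=cv2.imread("pics/scene0.png");
cv2.imwrite("pics/c1.png",np.hstack([a[:, :350],b[:450]]))
E
```

```text
topcam [0.389  0.0018 1.2505] scenecam [1.2322 0.3868 0.718 ]
puck [ 0.6707 -0.0197  0.126 ] [ 0.6706 -0.0193  0.1256]
plate corners [array([0.9069, 0.0893]), array([ 0.9128, -0.0981]), array([ 0.6135, -0.1149]), array([0.6062, 0.0712])]
block top corners [array([0.6918, 0.043 ]), array([ 0.703 , -0.0805]), array([ 0.645, -0.084]), array([0.632 , 0.0404])]
lens bottom front edge [ 0.6858 -0.0195  0.237 ] scene lens [array([ 0.717 , -0.0085,  0.237 ]), array([ 0.6833, -0.0042,  0.237 ])]
pad [0.5496 0.3053 0.003 ] st [0.6038 0.3097 0.033 ] [0.4865 0.2886 0.033 ]
poker foot [array([ 0.6117, -0.3084]), array([ 0.6049, -0.3399]), array([ 0.5027, -0.3169]), array([ 0.5093, -0.2903])] pin [ 0.5953 -0.3206  0.039 ] [ 0.529  -0.3022  0.09  ]
jar [ 0.6629 -0.2152  0.07  ] loupe [0.4365 0.1441 0.046 ]
```

View pics/c1.png

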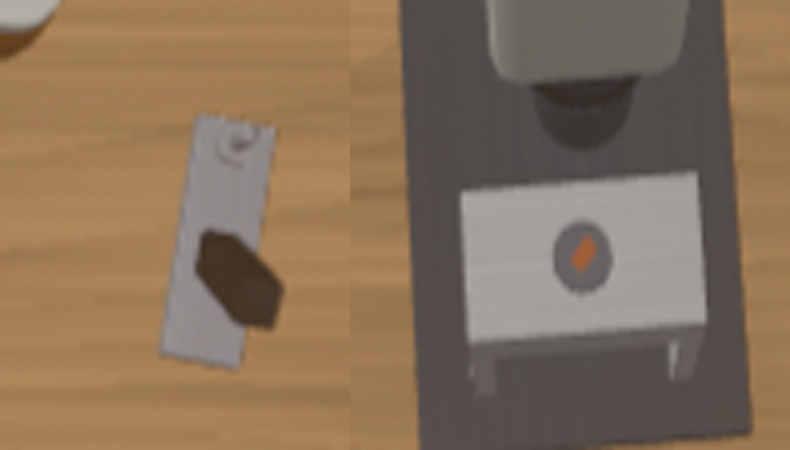

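```bash
python3 -m handwheel '[[[40,-90,50],0,1],[[80,-180,50],0,1],[[120,-290,50],0,1],[[120,-290,50],0,1],[[120,-290,50],0,1]]'; python3 -c "
from cell import bot;o=bot.get_obs();print(o['qpos'],o['tcp_pos'],o['ee_rot'])"
```

```text
t: 0.78
tcp_pos: [0.3158, -0.7688, 0.2467]
ee_rot: [0.014, 0.981, 0.193, 0.003]
force: [-1.0, 2.0, 1.3]
opening: 1.001
gripper_force: 0.0
[-1.22259332e+00  8.82252272e-01  1.68752633e-01  1.86354608e-03
  2.06161723e+00 -3.86617826e-02] [ 0.31584138 -0.76881556  0.24670327] [0.01418592 0.98116013 0.19265079 0.00303845]
```

```bash
python3 -m handwheel '[[[60,-150,0],0,1],[[120,-300,0],0,1],[[120,-300,0],0,1]]'; python3 -c "
from cell import bot;o=bot.get_obs();print(o['qpos'])";  python3 -m handwheel '[[[-30,70,0],0,1],[[-60,140,0],0,1],[[-60,140,0],0,1]]'; python3 -c "
from cell import bot;o=bot.get_obs();print(o['qpos'])"
```

```text
t: 1.15
tcp_pos: [0.3313, -0.81, 0.1979]
ee_rot: [0.043, 0.98, 0.193, 0.008]
force: [-0.0, 0.3, -0.1]
opening: 1.001
gripper_force: 0.0
[-1.22276458  0.94126565  0.17023632  0.00383201  1.94289867 -0.03821421]
t: 1.52
tcp_pos: [0.275, -0.6788, 0.2]
ee_rot: [0.044, 0.98, 0.192, 0.009]
force: [-0.4, -1.0, 2.2]
opening: 0.998
gripper_force: 0.0
[-1.23444751  0.37124117  0.96610494  0.00463303  1.71429216 -0.05054831]
```

```bash
cat > st.py <<'E'
from h import *
from scipy.spatial.transform import Rotation as R
o=bot.get_obs(); q=o["ee_rot"]; M=R.from_quat([q[1],q[2],q[3],q[0]]).as_matrix()
z=M[:,2]; y=M[:,1]
print("t",round(o["t"],2),"q",o["qpos"].round(3),"tcp",o["tcp_pos"].round(4),"F",o["force"].round(1))
print("lean deg",np.degrees(np.arccos(-z[2])).round(2),"dir",np.arctan2(z[1],z[0]).round(3),"tooly elev deg",np.degrees(np.arcsin(y[2])).round(2),"tooly yaw",np.arctan2(y[1],y[0]).round(3))
E
python3 -m handwheel '[[[0,0,20],0.18,1],[[0,0,40],0.36,1],[[0,0,50],0.54,1],[[0,0,50],0.72,1],[[0,0,50],0.9,1],[[0,0,50],1.08,1],[[0,0,50],1.26,1],[[0,0,50],1.44,1],[[0,0,50],1.62,1],[[0,0,50],1.7,1],[[60,-150,50],1.7,1],[[120,-300,50],1.7,1],[[180,-450,50],1.7,1],[[240,-600,50],1.7,1]]'; python3 st.py
```

```text
t: 3.28
tcp_pos: [0.3237, -0.7923, 0.1994]
ee_rot: [0.04, 0.503, 0.863, 0.024]
force: [0.2, -0.1, 1.2]
opening: 1.001
gripper_force: 0.0
t 3.27 q [-1.258  0.94   0.17   0.099  2.002 -1.731] tcp [ 0.3237 -0.7923  0.1994] F [ 0.2 -0.1  1.2]
lean deg 5.38 dir 0.019 tooly elev deg 4.73 tooly yaw 0.517
```

```bash
python3 -m handwheel '[[[20,-60,20],0,1],[[40,-120,40],0,1],[[60,-180,60],0,1],[[80,-240,80],0,1],[[100,-300,100],0,1],[[120,-360,120],0,1],[[140,-420,140],0,1],[[160,-480,160],0,1]]'; python3 st.py
```

```text
t: 4.28
tcp_pos: [0.3268, -0.821, 0.1793]
ee_rot: [0.062, 0.504, 0.862, 0.007]
force: [0.0, -0.6, 0.0]
opening: 1.001
gripper_force: 0.0
t 4.28 q [-1.267  0.965  0.17   0.1    1.923 -1.741] tcp [ 0.3268 -0.821   0.1793] F [ 0.  -0.6  0. ]
lean deg 7.13 dir -0.411 tooly elev deg 4.29 tooly yaw 0.516
```

```bash
python3 -m handwheel '[[[300,-940,400],0,1],[[300,-940,400],0,1],[[300,-940,400],0,1],[[300,-940,400],0,1]]'; python3 st.py
```

```text
t: 4.78
tcp_pos: [0.3269, -0.8401, 0.182]
ee_rot: [0.083, 0.504, 0.86, -0.01]
force: [0.1, 0.4, 0.2]
opening: 1.003
gripper_force: 0.0
t 4.78 q [-1.275  0.964  0.17   0.103  1.87  -1.748] tcp [ 0.3269 -0.8401  0.182 ] F [0.1 0.4 0.2]
lean deg 9.57 dir -0.644 tooly elev deg 3.85 tooly yaw 0.515
```

```bash
python3 -m handwheel '[[[300,-940,400],0,1],[[300,-940,400],0,1],[[300,-940,400],0,1],[[300,-940,400],0,1],[[300,-940,400],0,1],[[300,-940,400],0,1],[[300,-940,400],0,1],[[300,-940,400],0,1],[[300,-940,400],0,1],[[300,-940,400],0,1],[[300,-940,400],0,1],[[300,-940,400],0,1],[[300,-940,400],0,1],[[300,-940,400],0,1],[[300,-940,400],0,1],[[300,-940,400],0,1]]'; python3 st.py
```

```text
t: 6.78
tcp_pos: [0.3238, -0.8635, 0.1803]
ee_rot: [0.105, 0.504, 0.857, -0.027]
force: [-0.0, -0.0, -0.9]
opening: 1.001
gripper_force: 0.0
t 6.78 q [-1.287  0.97   0.17   0.106  1.809 -1.76 ] tcp [ 0.3238 -0.8635  0.1803] F [-0.  -0.  -0.9]
lean deg 12.42 dir -0.787 tooly elev deg 3.36 tooly yaw 0.514
```

```bash
python3 -m handwheel '[[[300,-940,400],0,1],[[300,-940,400],0,1],[[300,-940,400],0,1]]' >/dev/null; python3 st.py
python3 -m handwheel '[[[300,-940,400],0,1],[[300,-940,400],0,1],[[300,-940,400],0,1]]' >/dev/null; python3 st.py
python3 -m handwheel '[[[300,-940,400],0,1],[[300,-940,400],0,1],[[300,-940,400],0,1]]' >/dev/null; python3 st.py
```

```text
t 7.15 q [-1.29   0.969  0.17   0.109  1.756 -1.762] tcp [ 0.3275 -0.8811  0.1853] F [-0.2 -0.3  0.4]
lean deg 15.33 dir -0.874 tooly elev deg 2.88 tooly yaw 0.512
t 7.53 q [-1.292  0.969  0.17   0.111  1.7   -1.763] tcp [ 0.3316 -0.8989  0.1904] F [-0.1 -0.4  0.9]
lean deg 18.35 dir -0.935 tooly elev deg 2.39 tooly yaw 0.509
t 7.9 q [-1.294  0.97   0.17   0.113  1.644 -1.765] tcp [ 0.3361 -0.9167  0.196 ] F [-0.8  0.3  0.7]
lean deg 21.44 dir -0.98 tooly elev deg 1.91 tooly yaw 0.506
```

```bash
python3 -m handwheel '[[[300,-940,400],0,1],[[300,-940,400],0,1],[[300,-940,400],0,1]]' >/dev/null
python3 -m handwheel '[[[300,-940,400],0,1],[[300,-940,400],0,1],[[300,-940,400],0,1]]' >/dev/null
python3 -m handwheel '[[[250,-1000,400],0,1],[[250,-1000,400],0,1],[[250,-1000,400],0,1]]' >/dev/null; python3 st.py
python3 -m handwheel '[[[250,-1000,400],0,1],[[250,-1000,400],0,1],[[250,-1000,400],0,1]]' >/dev/null; python3 st.py
```

```text
t 9.03 q [-1.308  0.978  0.17   0.125  1.469 -1.778] tcp [ 0.3408 -0.9724  0.213 ] F [ 0.3 -0.1 -0.2]
lean deg 30.8 dir -1.063 tooly elev deg 0.48 tooly yaw 0.494
t 9.4 q [-1.317  0.983  0.17   0.132  1.411 -1.788] tcp [ 0.3378 -0.9918  0.2186] F [-0.1 -0.2 -1.4]
lean deg 33.89 dir -1.083 tooly elev deg -0.01 tooly yaw 0.488
```

```bash
python3 -m handwheel '[[[10,60,0],0.1,1],[[20,120,0],0.2,1],[[35,180,0],0.3,1],[[45,240,0],0.4,1],[[60,300,0],0.5,1],[[70,360,0],0.6,1],[[85,420,0],0.7,1],[[95,480,0],0.8,1],[[110,540,-10],0.886,1],[[125,600,-30],0.886,1],[[140,655,-55],0.886,1],[[142,694,-75],0.886,1],[[142,694,-75],0.886,1],[[142,694,-75],0.886,1]]' 50; python3 st.py
python3 - <<'E'
from h import *
C,im=shot("wrist","w1")
np.save("C1.npy",np.c_[C[0],C[1],C[2]])
yaw=-.197; 
def P(x,y,z): c,s=np.cos(yaw),np.sin(yaw); return np.array([.5965+c*x-s*y,-.3215+s*x+c*y,z])
for p in ((0,0,.039),(12e-3,18e-3,.01),(12e-3,-18e-3,.01),(-.0739,0,.0718),(-.0842,0,.1)): print(p,proj(C,P(*p)).round(0))
E
```

```text
t: 11.15
tcp_pos: [0.4804, -0.2983, 0.1454]
ee_rot: [0.291, 0.093, 0.952, -0.03]
force: [-0.0, -0.4, 0.2]
opening: 0.997
gripper_force: 0.0
t 11.15 q [-0.813 -0.482  1.986  0.36   1.157 -2.253] tcp [ 0.4804 -0.2983  0.1454] F [-0.  -0.4  0.2]
lean deg 34.05 dir -0.199 tooly elev deg -0.11 tooly yaw 1.375
(0, 0, 0.039) [316. 261.]
(0.012, 0.018, 0.01) [337. 241.]
(0.012, -0.018, 0.01) [295. 241.]
(-0.0739, 0, 0.0718) [316. 235.]
(-0.0842, 0, 0.1) [317. 264.]
```

View pics/w1.png

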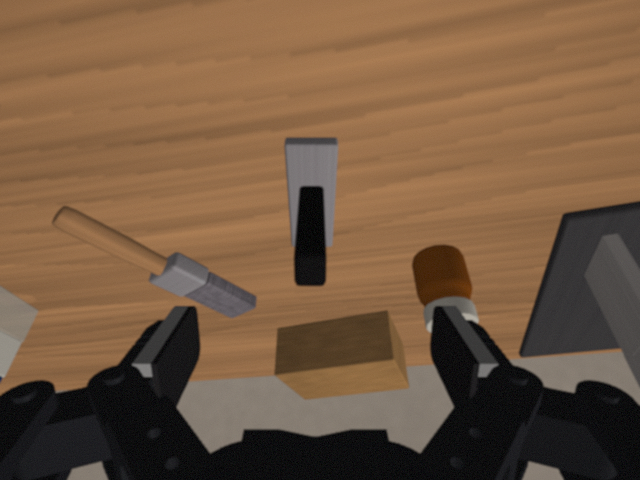

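```bash
python3 -m handwheel '[[[18,-6,-30],0,1],[[36,-11,-60],0,1],[[53,-14,-88],0,1],[[53,-14,-88],0,1],[[53,-14,-88],0,-1],[[53,-14,-88],0,-1],[[53,-14,-88],0,-1],[[53,-14,-88],0,-1],[[53,-14,-88],0,-1],[[53,-14,-88],0,-1]]' 80; python3 st.py
```

```text
t: 12.45
tcp_pos: [0.5334, -0.3121, 0.0571]
ee_rot: [0.291, 0.093, 0.952, -0.029]
force: [-4.5, 2.4, 6.9]
opening: 0.198
gripper_force: 78.8
t 12.45 q [-0.747 -0.265  1.982  0.371  0.936 -2.269] tcp [ 0.5334 -0.3121  0.0571] F [-4.5  2.4  6.9]
lean deg 34.02 dir -0.198 tooly elev deg -0.06 tooly yaw 1.375
```

```bash
python3 -m handwheel '[[[0,0,15],0,-1],[[-10,10,35],0,-1],[[-45,50,35],0.05,-1],[[-50,110,35],0.1,-1],[[-50,170,35],0.15,-1],[[-50,230,35],0.2,-1],[[-40,275,35],0.256,-1],[[-15,285,35],0.256,-1],[[-15,285,35],0.256,-1],[[-15,285,35],0.256,-1]]'; python3 st.py
python3 - <<'E'
from h import *
C,im=shot("top","t2")
C2,im2=shot("scene","s2")
a=cv2.resize(im[195:295,265:365],None,fx=4,fy=4,interpolation=2)
b=cv2.resize(im2[230:330,250:350],None,fx=4,fy=4,interpolation=2)
cv2.imwrite("pics/t2c.png",np.hstack([a,b]))
print([proj(C,p).round(1) for p in ((.5821,-.0243,.074),(.6703,-.0192,.127))])
E
```

```text
t: 13.7
tcp_pos: [0.5175, -0.0269, 0.0903]
ee_rot: [0.291, -0.029, 0.956, 0.009]
force: [-0.0, -1.1, -3.4]
opening: 0.199
gripper_force: 79.4
t 13.7 q [-0.219 -0.677  2.208  0.178  1.045 -1.894] tcp [ 0.5175 -0.0269  0.0903] F [-0.  -1.1 -3.4]
lean deg 33.84 dir 0.06 tooly elev deg -0.01 tooly yaw 1.631
[array([314.8, 262. ]), array([312.8, 216.1])]
```

View pics/t2c.png

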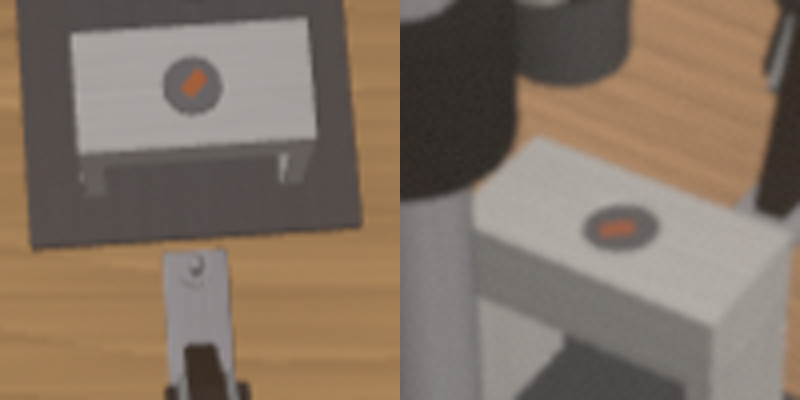

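```bash
python3 -m handwheel '[[[30,1,0],0,-1],[[60,2,0],0,-1],[[87,3,0],0,-1],[[87,3,7],0,-1],[[87,3,13],0,-1],[[87,3,13],0,-1],[[87,3,13],0,-1]]'; python3 st.py;  python3 -m handwheel '[[[0,0,2],0,-1],[[0,0,4],0,-1],[[0,0,6],0,-1],[[0,0,7],0,-1],[[0,0,7],0,-1]]'; python3 st.py
```

```text
t: 14.68
tcp_pos: [0.6047, -0.0241, 0.1043]
ee_rot: [0.292, -0.028, 0.956, 0.008]
force: [-0.1, 0.4, -2.9]
opening: 0.2
gripper_force: 79.3
t 14.68 q [-0.167 -0.386  1.99   0.153  0.961 -1.847] tcp [ 0.6047 -0.0241  0.1043] F [-0.1  0.4 -2.9]
lean deg 33.98 dir 0.058 tooly elev deg -0.03 tooly yaw 1.63
t: 15.3
tcp_pos: [0.6044, -0.0238, 0.1094]
ee_rot: [0.291, -0.029, 0.956, 0.009]
force: [1.4, 0.5, -9.4]
opening: 0.196
gripper_force: 78.5
t 15.3 q [-0.166 -0.387  1.981  0.151  0.975 -1.845] tcp [ 0.6044 -0.0238  0.1094] F [ 1.4  0.5 -9.4]
lean deg 33.8 dir 0.06 tooly elev deg 0.01 tooly yaw 1.631
```

```bash
for i in 1; do python3 -m handwheel '[[[-1,0,0],0,-1],[[-2,0,0],0,-1]]' | grep -E "tcp_pos|force: \[";  python3 -m handwheel '[[[-1,0,0],0,-1],[[-2,0,0],0,-1]]' | grep -E "tcp_pos|force: \["; python3 -m handwheel '[[[-1,0,0],0,-1],[[-2,0,0],0,-1]]' | grep -E "tcp_pos|force: \["; done; python3 st.py
```

```text
tcp_pos: [0.6025, -0.0238, 0.11]
force: [1.2, 0.9, -8.6]
tcp_pos: [0.6009, -0.0239, 0.1111]
force: [-1.5, 0.7, -6.5]
tcp_pos: [0.5996, -0.024, 0.1122]
force: [-1.5, 0.1, -3.4]
t 16.05 q [-0.169 -0.408  1.993  0.153  0.979 -1.847] tcp [ 0.5996 -0.024   0.1122] F [-1.5  0.1 -3.4]
lean deg 34.08 dir 0.058 tooly elev deg -0.04 tooly yaw 1.63
```

```bash
python3 -m handwheel '[[[-1,0,2],0,-1],[[-1,0,4],0,-1],[[-1,0,6],0,-1],[[-1,0,6],0,-1]]' | grep -E "tcp_pos|force: \[";  python3 st.py
```

```text
tcp_pos: [0.5976, -0.0239, 0.116]
force: [0.2, -1.0, -7.1]
t 16.55 q [-0.169 -0.414  1.989  0.151  0.993 -1.845] tcp [ 0.5976 -0.0239  0.116 ] F [ 0.2 -1.  -7.1]
lean deg 33.84 dir 0.06 tooly elev deg -0.0 tooly yaw 1.63
```

```bash
python3 -m handwheel '[[[0,0,2],0,-1],[[0,0,4],0,-1],[[0,0,6],0,-1],[[0,0,8],0,-1],[[0,0,10],0,-1],[[0,0,12],0,-1],[[0,0,13],0,-1],[[0,0,13],0,-1]]' | grep -E "tcp_pos|force: \[";  python3 st.py
python3 - <<'E'
from h import *
C,im=shot("top","t3"); C2,im2=shot("scene","s3")
b=cv2.resize(im2[230:330,250:350],None,fx=4,fy=4,interpolation=2)
cv2.imwrite("pics/s3c.png",b)
E
```

```text
tcp_pos: [0.5981, -0.024, 0.1301]
force: [-3.7, -0.8, -7.5]
t 17.55 q [-0.169 -0.421  1.97   0.149  1.017 -1.84 ] tcp [ 0.5981 -0.024   0.1301] F [-3.7 -0.8 -7.5]
lean deg 33.95 dir 0.059 tooly elev deg -0.02 tooly yaw 1.63
```

View pics/s3c.png

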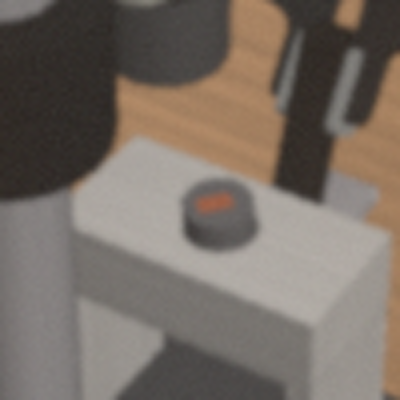

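```bash
python3 -m handwheel '[[[0,0,1],0,-1],[[0,0,2],0,-1],[[0,0,3],0,-1],[[0,0,4],0,-1],[[0,0,4],0,-1]]' | grep -E "tcp_pos|force: \["
```

```text
tcp_pos: [0.5978, -0.0239, 0.1323]
force: [4.9, -0.9, -15.5]
```

```bash
python3 -m handwheel '[[[0,0,-8],0,-1],[[0,0,-18],0,-1],[[0,0,-30],0,-1],[[0,0,-42],0,-1],[[0,0,-42],0,-1],[[-40,-2,-42],0,-1],[[-95,-6,-42],0,-1],[[-130,-15,-42],0,-1],[[-135,-75,-42],0,-1],[[-138,-135,-42],0,-1],[[-138,-186,-42],0,-1],[[-138,-186,-55],0,-1],[[-138,-186,-68],0,-1],[[-138,-186,-72],0,-1],[[-138,-186,-72],0,-1]]' | grep -E "tcp_pos|force: \["; python3 st.py
python3 - <<'E'
from h import *
C,im=shot("top","t4"); C2,im2=shot("scene","s4")
a=cv2.resize(im[180:330,290:440],None,fx=3,fy=3,interpolation=2)
b=cv2.resize(im2[180:330,200:350],None,fx=3,fy=3,interpolation=2)
cv2.imwrite("pics/t4c.png",np.hstack([a[:,:400],b[:,:400]]))
E
```

```text
tcp_pos: [0.4604, -0.2087, 0.0617]
force: [0.5, 0.1, -3.0]
t 20.15 q [-0.781 -0.586  2.205  0.475  1.147 -2.528] tcp [ 0.4604 -0.2087  0.0617] F [ 0.5  0.1 -3. ]
lean deg 33.96 dir 0.061 tooly elev deg -0.02 tooly yaw 1.632
```

View pics/t4c.png

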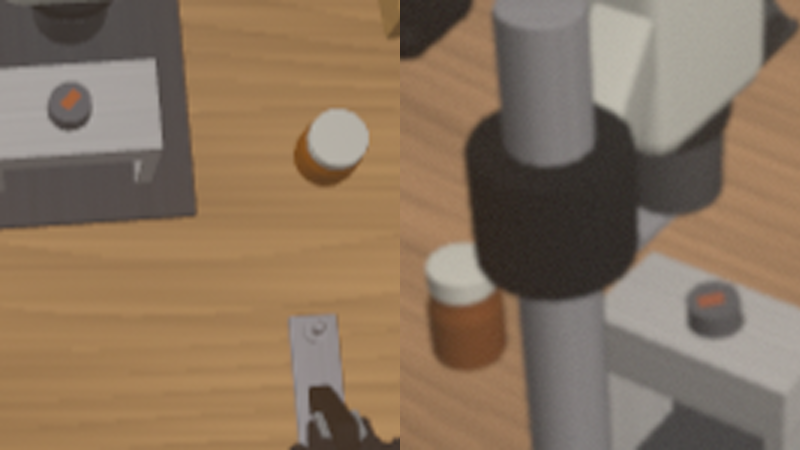

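```bash
python3 -m handwheel '[[[0,0,-2],0,-1],[[0,0,-4],0,-1],[[0,0,-5],0,-1],[[0,0,-6],0,-1],[[0,0,-6],0,-1]]' | grep -E "tcp_pos|force: \["
```

```text
tcp_pos: [0.4606, -0.2101, 0.0571]
force: [-2.9, 2.5, 4.5]
```

```bash
python3 -m handwheel '[[[0,0,0],0,1],[[0,0,0],0,1],[[0,0,0],0,1],[[0,0,0],0,1],[[0,0,0],0,1],[[0,0,0],0,1],[[-18,-1,27],0,1],[[-37,-2,55],0,1],[[-55,-3,83],0,1],[[-55,10,135],0,1],[[-40,60,151],0,1],[[0,105,151],0,1],[[50,140,151],0,1],[[110,165,151],0,1],[[166,188,151],0,1],[[166,188,151],0,1]]' | grep -E "tcp_pos|force: \["; python3 st.py
python3 - <<'E'
from h import *
C,im=shot("top","t5"); C2,im2=shot("scene","s5"); C3,w=shot("wrist","w5")
a=cv2.resize(im[190:310,290:400],None,fx=3,fy=3,interpolation=2)
b=cv2.resize(w,(480,360))
cv2.imwrite("pics/t5c.png",np.hstack([a[:360,:320],b]))
for z in (.127,.143): print(proj(C3,(.6703,-.0195,z)).round(1))
E
```

```text
tcp_pos: [0.6278, -0.0193, 0.2017]
force: [-0.3, 0.5, -0.8]
t 22.88 q [-0.149 -0.346  1.784  0.13   1.134 -1.803] tcp [ 0.6278 -0.0193  0.2017] F [-0.3  0.5 -0.8]
lean deg 33.49 dir 0.066 tooly elev deg 0.1 tooly yaw 1.634
[314.9 229.3]
[314.9 250.3]
```

View pics/t5c.png

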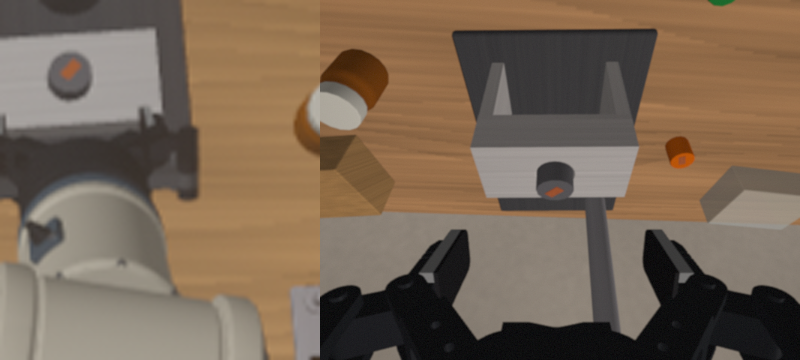

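```bash
python3 -m handwheel '[[[14,0,-19],0,1],[[28,0,-38],0,1],[[42,0,-56],0,1],[[42,0,-56],0,1],[[42,0,-56],0,1]]' | grep -E "tcp_pos|force: \["; python3 st.py
```

```text
tcp_pos: [0.6678, -0.0227, 0.1532]
force: [0.3, 0.4, -0.7]
t 23.65 q [-0.142 -0.226  1.775  0.131  1.01  -1.808] tcp [ 0.6678 -0.0227  0.1532] F [ 0.3  0.4 -0.7]
lean deg 34.11 dir 0.057 tooly elev deg -0.05 tooly yaw 1.629
```

```bash
python3 -m handwheel '[[[5,2,-10],0,1],[[10,3,-20],0,1],[[10,3,-20],0,1],[[10,3,-20],0,-1],[[10,3,-20],0,-1],[[10,3,-20],0,-1],[[10,3,-20],0,-1],[[10,3,-20],0,-1],[[10,3,-20],0,-1]]' 50 | grep -E "tcp_pos|force|opening"
```

```text
tcp_pos: [0.6782, -0.019, 0.1312]
force: [-1.8, -0.3, 2.5]
opening: 0.325
gripper_force: 49.9
```

```bash
python3 -m handwheel '[[[0,0,4],0,-1],[[0,0,9],0,-1],[[0,0,14],0,-1],[[0,0,19],0,-1],[[0,0,24],0,-1],[[0,0,30],0,-1],[[0,0,30],0,-1]]' | grep -E "tcp_pos|force|opening"
python3 - <<'E'
from h import *
C,im=shot("scene","s6"); C3,w=shot("wrist","w6")
a=cv2.resize(im[200:320,240:360],None,fx=3,fy=3,interpolation=2)
b=cv2.resize(w[180:420,170:490],(420,360))
cv2.imwrite("pics/t6c.png",np.hstack([a,b]))
E
```

```text
tcp_pos: [0.6785, -0.019, 0.1623]
force: [-0.9, 0.1, -0.8]
opening: 0.327
gripper_force: 50.5
```

View pics/t6c.png

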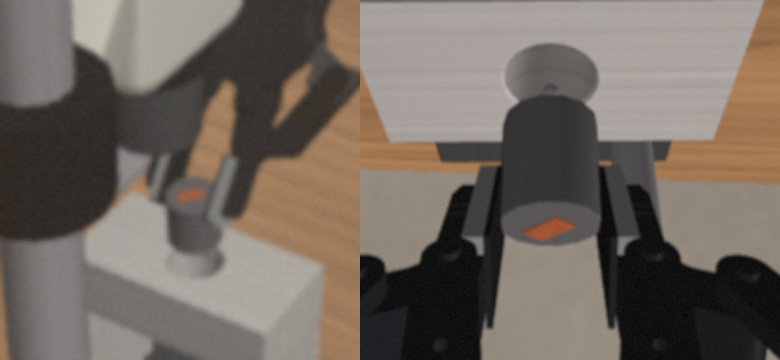

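```bash
python3 -m handwheel '[[[-40,-2,2],0,-1],[[-90,0,2],0,-1],[[-115,40,2],0,-1],[[-122,95,0],0,-1],[[-122,150,0],0,-1],[[-122,205,-5],0,-1],[[-122,260,-15],0,-1],[[-122,305,-35],0,-1],[[-122,323,-70],0,-1],[[-122,323,-105],0,-1],[[-122,323,-120],0,-1],[[-122,323,-120],0,-1]]' | grep -E "tcp_pos|force|opening"
python3 - <<'E'
from h import *
np.set_printoptions(precision=4,suppress=True)
C3,w=shot("wrist","w7"); p=bot.get_obs()["tcp_pos"]
hsv=cv2.cvtColor(w,cv2.COLOR_BGR2HSV)
print("pad px pred",proj(C3,(.5496,.3053,.004)).round(0),"puck bottom pred",proj(C3,p+[-.008,-.0005,-.018]).round(0))
cv2.imwrite("pics/w7s.png",cv2.resize(w,(480,360)))
E
```

```text
tcp_pos: [0.5556, 0.3034, 0.0396]
force: [-0.9, 0.2, -0.1]
opening: 0.323
gripper_force: 50.5
pad px pred [322. 231.] puck bottom pred [318. 266.]
```

View pics/w7s.png

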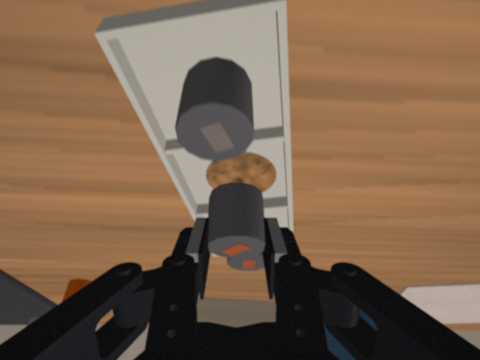

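```bash
python3 -m handwheel '[[[1,1,-6],0,-1],[[1,1,-12],0,-1],[[1,1,-16],0,-1],[[1,1,-17],0,-1],[[1,1,-17],0,-1]]' | grep -E "tcp_pos|force"
```

```text
tcp_pos: [0.5571, 0.3051, 0.0239]
force: [0.3, -0.3, 0.2]
gripper_force: 50.5
```

```bash
python3 -m handwheel '[[[0,0,-1],0,-1],[[0,0,-2],0,-1],[[0,0,-2],0,-1]]' | grep -E "tcp_pos|force: \["; python3 -m handwheel '[[[0,0,-1],0,-1],[[0,0,-2],0,-1],[[0,0,-2],0,-1]]' | grep -E "tcp_pos|force: \["
```

```text
tcp_pos: [0.5576, 0.3053, 0.0231]
force: [-3.4, -0.5, 5.7]
tcp_pos: [0.5585, 0.3058, 0.023]
force: [-4.6, -1.3, 9.6]
```

```bash
python3 -m handwheel '[[[0,0,1],0,-0.1],[[0,0,1],0,0.1],[[0,0,1],0,0.2],[[0,0,1],0,0.3],[[0,0,1],0,0.3],[[-11,-1,17],0,0.3],[[-28,-2,42],0,0.3],[[-55,-3,83],0,0.3],[[-80,-4,120],0,0.3],[[-80,-4,120],0,0.3]]' | grep -E "tcp_pos|force: \["
python3 - <<'E'
from h import *
T,im=shot("top","t8"); S,s=shot("scene","s8"); C3,w=shot("wrist","w8")
a=cv2.resize(w,(400,300)); b=cv2.resize(s[300:450,450:600],(300,300)); c=cv2.resize(im[180:330,330:480],(300,300)); d=cv2.resize(im[220:340,120:240],(300,300))
cv2.imwrite("pics/t8c.png",np.vstack([np.hstack([a,b]),np.hstack([c,d,np.zeros((300,100,3),np.uint8)])]))
E
```

```text
tcp_pos: [0.4776, 0.3026, 0.1453]
force: [-0.3, 0.7, -1.1]
```

View pics/t8c.png

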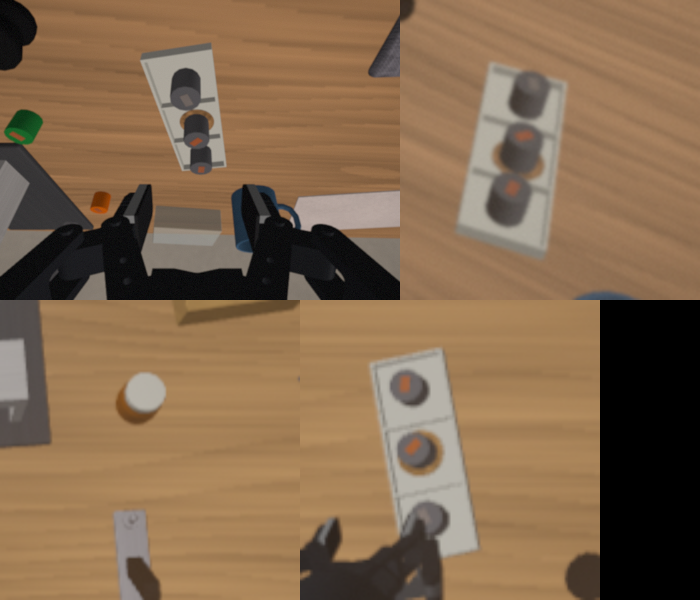

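The specimen stands face up on the cork disc with its sliver showing. The tool stands on its foot, clear of the microscope, and nothing else has moved. Handing in.

```bash
python3 -c "
from cell import bot; print(bot.get_obs()['t']); print(bot.close_job())"
```

```text
30.075
the job is handed in; nothing more can be done
None
```

The job is handed in at about 30 s of the 72 s allowed: the specimen was pushed up, drawn out and stood face up on the cork in the empty cell, and the tool is back on its foot clear of the microscope; the hand-in call gave no verdict.

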